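Stack the repaired enclosures, largest at the bottom

ROBOT

A 6-joint arm with a two-finger parallel gripper is mounted at the origin on the work surface. World frame = base frame: x ahead of the robot, y to its left, z up, the work surface at z = 0. Lengths are in m, angles in rad, forces in N, time in s.
With the tool pointing down it reaches from about 0.325 to 0.775 m from the base axis. Payload 9.3 kg.
Tool frame: the origin (TCP) lies midway between the tips of the shut fingers; the grasp point (between the pads) lies 19 mm behind it (env.hold_point_z is the z of the grasp point in the tool frame, in m); z points along the fingers, y is the line along which they close (so a half turn about z gives the same grasp; the last joint's range is limited). The gripper opens to 85 mm and grips with 20 to 120 N. Pads are 22 mm wide; open, the fingers measure 114 mm over their backs; the gripper's body (76 mm by 85 mm) begins 54 mm behind the grasp point. The pads swing forward as they close: fully open they stand 13 mm farther back than shut.
Start: joints at [-0.153, 0.259, 0.021, 1.334, 0, 1.418], TCP at [0.55, -0, 0.231] pointing down, gripper open.
Joint ranges: [-3.04, 3.04], [-0.91, 1.82], [-1.04, 1.36], [-1.92, 1.95], [-1.52, 1.45], [-3.14, 3.14]. Speed limits (rad/s): [2.22, 2.22, 2.79, 3.14, 3.14, 3.14].

INTERFACE

Orientations are given as a unit quaternion [x, y, z, w].
In Python, from workcell import readout, vision, env, nets gives the robot as it stands.
- The arm moves only by the tool step_arm, never from a script. Its argument "targets" is a list of rows, each a list of 3 entries, a list of its own where there are three numbers: the shift along the world's x, y, z in mm, then the turn, a rotation vector about the world's x, y, z in degrees, then the opening in per cent of the stroke, from 0 (shut) to 100 (fully open). A call has 1 to 12 rows; each row is the pose to reach, as a shift and turn from the pose commanded when the call began; what a row does not reach only later rows make up. A row lasts 1/8 s, in which the tool goes at most 62.5 mm and 10.7 degrees, less where a joint would pass 70% of its speed; a pose out of reach is approached as far as the arm can. A call with a gripper value outside its range is refused whole. The fingers move at their own pace and stop on an object; the grip force is fixed at half the most. Time passes only in rows, so rows that repeat a pose let the fingers close. It gives the time, the measured TCP pose, the force, the opening and the grip force at its end, in the units of the state.
- readout.state(): the state, without advancing time (a new reading comes with each control period).
- vision.capture(name): name is "scene" or "side" or "wrist"; returns the picture (384x512x3 uint8, red, green, blue); there is no depth.
- vision.camera_model(name): a dict with "intrinsics" (3x3 intrinsics, pixels), "k1" (the pictures are not rectified: a ray, as slopes to the right and down, at radius r is drawn at 1 + k1 r^2 times it, then the intrinsics apply), "world_from_camera" (4x4, takes a point from camera to world coordinates). Camera axes: x right, y down, z forward; pixel columns grow to the right and rows downward; lengths in m; the calibration is good to about 2 mm. A picture is of the moment at which its call begins: read the wrist's pose just before it. camera_model takes no time and is no camera call; for the wrist camera it gives the pose at the moment of the call.
- env.sign_off(): hands the job in; it is judged then, once.
Trained networks look in the newest picture that a camera, given by its name, has taken for a name from the list of things; names that differ only in an ending like _2 or _b are one class to them, and where a whole thing is asked for, a point or a joint stands for the part that bears it (a point fixed in the world has none). Each returns a list of dicts, best first, with "score" (0 to 1); they miss things now and then, are a little off and sometimes report something else, mostly with a low value. They report only what shows in the picture. A call takes as long as a camera call. They do not tell look-alikes from the thing itself.
- nets.spot_in(thing, camera): "bbox" ([centre column, centre row, width, height] in pixels, round what is visible of it).
- nets.spot_point(thing, camera): "uv" ([column, row] in pixels: a listed point, or the origin of a listed thing).
The state is a dict: "t": time; "q": joint angles; "dq": joint speeds; "joint_efforts": joint torques, N m; "ee_pos": TCP position; "eef_rot": TCP orientation; "ft_force": force on the tool from outside, world axes, zero at the start; "ft_torque": the same for the moment, N m; "finger_gap": finger opening in m; "gripper_force": force on a finger pad.
Only numpy, scipy, OpenCV 4.12 (cv2) and the standard library are available. Lean on these libraries where they do the work, as an engineer would, in place of code of your own. Each camera call takes 0.05 s, during which the arm holds its last target. There are 200 camera calls.

TASK

Build a stack of the three equipment enclosures on the biggest one, which stays where it lies. First the middle-sized one, which stands on end: lay it down under control onto a broad side on the mat and let go of it, then take it afresh and set it on the biggest, centred, broad side down, long sides parallel; after that set the smallest flat on the middle one, centred and with long sides parallel, so that every base is fully supported. Set things down gently without dropping or toppling them, do not shift the biggest, and leave everything else on the bench where it is.

Things in the scene. Friction and masses are not known exactly. Their poses are not given: they have to be found in the camera images.
- big_case: the biggest enclosure, a grey closed box 170 x 110 x 50 mm (x, y, z) with a flat top, lying loose on the mat, about 1.3 kg; origin at the centre of its underside, x along its length, z up. It is never to be moved.
- mid_case: middle-sized enclosure, aluminium box with black ends, 0.25-0.5 kg. Stands on end at first, 124 mm tall; origin at that end's centre; z along its 124 mm length, y its 64 mm width (grip across this), x its 40 mm thickness. Broad faces look to +x and -x; either may end underneath. At first its x points roughly to the robot's left. The mat within 90 mm of it is free for laying it down towards its +x or -x. 
- mid_case_center (a point): the middle point of the middle-sized enclosure: 62 mm along its z from the origin, 32 mm from its sides, 20 mm from its broad faces
- small_case: the smallest enclosure, a bare aluminium closed box 70 x 38 x 26 mm (x, y, z), about 0.1 to 0.2 kg, lying flat on the mat; origin at the centre of its underside, x along its length, z up
- small_case_center (a point): the middle point of the smallest enclosure, 13 mm above the centre of its underside
- memory_stick: bystander: green memory stick 133 x 30 x 5 mm lying flat; origin at the centre of its underside, x along its length
- screwdriver: bystander: screwdriver about 190 mm long lying roughly along world x
- circuit_board: bystander: green circuit board 75 x 120 mm, parts on it up to 16 mm high, lying at the right of the mat; origin at the centre of its underside
- heat_sink: bystander: finned aluminium heat sink 60 x 60 x 30 mm; origin at the centre of its underside
- drive_tray: bystander: black drive tray 100 x 145 mm, 22 mm high, at the back; origin at the centre of its underside
- mug: bystander: white mug, 80 mm across, 95 mm high, handle at its +y; origin at the centre of its underside
Not all that is in view belongs to the job. Leave any red look-alike of the mid_case alone.

How it is judged:
By the outcome, as a careful person would: the job done as asked, in the order asked, and still so for the second after the job is handed in, with the robot touching nothing.
It also fails if it takes over 69 s, if anything falls off the work surface, if the arm or the gripper's body presses on something with over 40 N, if the wrist force passes 120 N, or if a joint passes its speed limit or range.

## Working session

There is one attempt and no reset: what is moved stays moved. The work goes in short steps, Python scripts to look and compute and a tool call to move; the robot and the scene stay as the last step left them, time stands still between calls to the robot, and variables do not carry over. Pictures are saved under pics/ and viewed, at most 10 in all, crops included, and the job is handed in when it is done.

Besides the shell and the picture viewer there is one more tool, called in YAML: its name, and indented under it one key for each argument. step_arm: Moves the arm, as the interface text tells. Its arguments: {"type":"object","properties":{"targets":{"type":"array","items":{"type":"array"}}},"required":["targets"]}

```bash
ls; mkdir -p pics
cat > h.py <<'E'
import numpy as np, cv2
from workcell import readout, vision, env, nets
def ray(cam,uv,M=None):
    M=M or vision.camera_model(cam); K=np.array(M["intrinsics"]); k1=M["k1"]
    d=(np.linalg.inv(K)@np.array([uv[0],uv[1],1.]))[:2]; u=d.copy()
    for _ in range(20): u=d/(1+k1*(u@u))
    T=np.array(M["world_from_camera"]); return T[:3,3],T[:3,:3]@np.array([u[0],u[1],1.])
def at(cam,uv,z,M=None):
    o,d=ray(cam,uv,M); return o+d*(z-o[2])/d[2]
def proj(cam,P,M=None):
    M=M or vision.camera_model(cam); K=np.array(M["intrinsics"]);T=np.array(M["world_from_camera"])
    p=(np.asarray(P)-T[:3,3])@T[:3,:3]; u=p[...,:2]/p[...,2:]
    u=u*(1+M["k1"]*(u**2).sum(-1,keepdims=True)); return u*[K[0,0],K[1,1]]+K[:2,2]
def save(cam,n,img=None):
    im=vision.capture(cam) if img is None else img
    cv2.imwrite(f"pics/{n}.png",im[...,::-1]); return im
E
python3 - <<'E'
from h import *
np.set_printoptions(precision=4,suppress=True)
s=readout.state(); print(s["t"],s["ee_pos"],s["eef_rot"],s["finger_gap"],env.hold_point_z)
ims=[]
for c in ["scene","side","wrist"]:
    ims.append(save(c,c+"0")); M=vision.camera_model(c); print(c,np.array(M["world_from_camera"])[:3],np.array(M["intrinsics"])[0])
    for t,z in [("big_case",0),("mid_case",0),("mid_case_center",.062),("small_case_center",.013)]:
        for r in nets.spot_point(t,c)[:3]: print(" ",t,round(r["score"],2),np.round(r["uv"]),at(c,r["uv"],z,M))
    for t in ["mid_case","big_case","small_case"]: print("  box",t,[(round(r["score"],2),np.round(r["bbox"])) for r in nets.spot_in(t,c)[:2]])
E
```

```text
pics
0.0 [0.5497 0.     0.2306] [ 0.7071  0.7071 -0.0004 -0.0006] 0.08547173308132265 -0.0187
scene [[ 0.6077  0.5646 -0.5585  1.108 ]
 [ 0.7941 -0.4427  0.4165 -0.4631]
 [-0.0121 -0.6966 -0.7174  0.7517]] [352.6962   0.     256.3482]
  big_case 0.83 [338. 143.] [0.5253 0.3165 0.    ]
  mid_case 0.95 [262. 179.] [0.5066 0.0088 0.    ]
  mid_case 0.92 [235. 152.] [0.3522 0.0158 0.    ]
  mid_case 0.91 [276. 212.] [ 0.633  -0.0437  0.    ]
  mid_case_center 0.98 [277. 200.] [ 0.643  -0.0494  0.062 ]
  mid_case_center 0.82 [232. 137.] [0.347  0.0131 0.062 ]
  mid_case_center 0.6 [264. 166.] [0.5176 0.0075 0.062 ]
  small_case_center 0.89 [163. 223.] [ 0.4842 -0.3116  0.013 ]
  box mid_case [(0.98, array([235., 138.,  22.,  41.])), (0.85, array([265., 163.,  26.,  46.]))]
  box big_case [(0.8, array([337., 139.,  57.,  44.]))]
  box small_case [(0.73, array([166., 222.,  20.,  27.])), (0.2, array([212., 200.,  26.,  31.]))]
side [[ 0.6719 -0.5692  0.4739  0.0899]
 [-0.7406 -0.514   0.4328 -0.5059]
 [-0.0028 -0.6418 -0.7669  0.8777]] [432.4125   0.     245.1722]
  big_case 0.91 [131. 156.
[... 632 characters left out ...]
]
wrist [[ 1.      0.0004 -0.0002  0.55  ]
 [ 0.0003 -0.9502 -0.3115  0.0796]
 [-0.0003  0.3115 -0.9502  0.3739]] [311.4762   0.     247.7471]
  mid_case 0.89 [318. 202.] [ 0.6396 -0.0517  0.    ]
  mid_case 0.69 [221. 157.] [0.5177 0.0056 0.    ]
  mid_case_center 0.94 [327. 218.] [ 0.636  -0.0489  0.062 ]
  mid_case_center 0.87 [ 60. 165.] [0.354  0.0106 0.062 ]
  mid_case_center 0.68 [214. 169.] [0.515  0.0053 0.062 ]
  small_case_center 0.88 [206. 357.] [ 0.4866 -0.2947  0.013 ]
  box mid_case [(0.79, array([ 54., 172., 107.,  89.])), (0.78, array([211., 175.,  80.,  64.]))]
  box big_case [(0.6, array([206.,  12., 185.,  22.]))]
  box small_case [(0.87, array([200., 350.,  40.,  26.]))]
```

View pics/scene0.png

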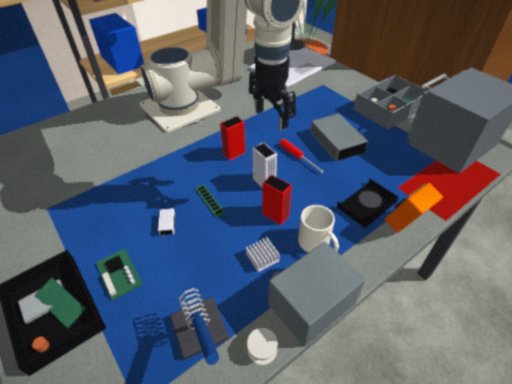

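View pics/side0.png

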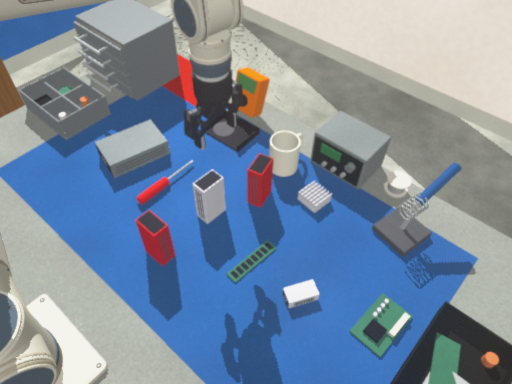

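The aluminium mid case is the one between the two red ones (side view about 209,196; scene 264,163), near (0.51, 0.01). The big case is at scene (338,140), and the small one at scene (166,222). Next I'll fit box silhouettes for poses.

```bash
cat >> h.py <<'E'
from scipy.optimize import minimize
def objmask(im,c):
    hsv=cv2.cvtColor(im,cv2.COLOR_RGB2HSV); h,s,v=[hsv[...,i].astype(int) for i in range(3)]
    blue=(h>95)&(h<135)&(s>110); red=((h<12)|(h>168))&(s>110); m=(~blue&~red).astype(np.uint8)
    n,l=cv2.connectedComponents(m,connectivity=4); k=l[int(c[1]),int(c[0])]
    return (l==k)&(k>0)
def hull(cam,p,size,M,R0=None):
    x,y,z,a=p; L,W,H=size
    P=np.array([[i*L/2,j*W/2,k*H] for i in(-1,1) for j in(-1,1) for k in(0,1)])
    c,s=np.cos(a),np.sin(a); P=P@np.array([[c,-s,0],[s,c,0],[0,0,1]]).T+[x,y,z]
    q=proj(cam,P,M); return cv2.convexHull(q.astype(np.float32))[:,0]
def fit(views,p0,size,z=0.):
    "views: (cam,M,mask)"
    def cost(p):
        e=0
        for cam,M,m in views:
            h=hull(cam,(p[0],p[1],z,p[2]),size,M); S=np.zeros(m.shape,np.uint8)
            cv2.fillPoly(S,[np.round(h*256).astype(np.int32)],255,cv2.LINE_AA,8)
            e+=np.abs(S/255.-m).sum()/max(m.sum(),1)
        return e
    best=None
    for da in (-.3,0,.3):
        q=np.array(p0,float)+[0,0,da]
        r=minimize(cost,q,method="Nelder-Mead",options=dict(initial_simplex=q+np.vstack([np.zeros(3),np.diag([.012,.012,.25])]),xatol=1e-4,fatol=1e-4,maxiter=300))
        if best is None or r.fun<best.fun: best=r
    return best
E
cat > f0.py <<'E'
from h import *
np.set_printoptions(precision=4,suppress=True)
I={c:cv2.imread(f"pics/{c}0.png")[...,::-1].copy() for c in ["scene","side","wrist"]}
Ms={c:vision.camera_model(c) for c in I}
vis={c:I[c].copy() for c in I}
for name,size,p0,cams in [("big",(.17,.11,.05),(.517,.315,0.),["scene","side"]),("small",(.07,.038,.026),(.484,-.303,0.),["scene","side","wrist"]),("mid",(.04,.064,.124),(.512,.007,1.57),["scene","side","wrist"])]:
    for cs in [cams]+[[c] for c in cams]:
        V=[]
        for c in cs:
            ctr=proj(c,np.array([p0[0],p0[1],size[2]/2]),Ms[c])
            m=objmask(I[c],ctr); V.append((c,Ms[c],m))
        r=fit(V,p0,size); print(name,cs,[int(v[2].sum()) for v in V],r.x,round(r.fun,3))
        if len(cs)>1:
            for c in cs: cv2.polylines(vis[c],[np.round(hull(c,(r.x[0],r.x[1],0,r.x[2]),size,Ms[c])).astype(np.int32)],True,(255,255,0),1)
a=np.hstack([vis["side"][100:330,80:400],vis["scene"][60:290,120:440]]); b=vis["wrist"]
cv2.imwrite("pics/fit0.png",a[...,::-1].repeat(1,0)); cv2.imwrite("pics/fit0w.png",b[...,::-1])
E
python3 f0.py
```

```text
big ['scene', 'side'] [1670, 2631] [ 0.5206  0.3163 -0.2868] 0.143
big ['scene'] [1670] [ 0.5144  0.3193 -0.276 ] 0.089
big ['side'] [2631] [ 0.5223  0.3163 -0.2529] 0.041
small ['scene', 'side', 'wrist'] [427, 757, 55649] [ 0.4871 -0.3033 -0.5078] 1.204
small ['scene'] [427] [ 0.4827 -0.3013 -0.4985] 0.122
small ['side'] [757] [ 0.4882 -0.3036 -0.5258] 0.062
small ['wrist'] [55649] [ 0.488  -0.3053 -0.5336] 0.969
mid ['scene', 'side', 'wrist'] [988, 1360, 5102] [0.5188 0.0047 1.5175] 0.359
mid ['scene'] [988] [0.5216 0.0044 1.4429] 0.245
mid ['side'] [1360] [0.5201 0.0046 1.5774] 0.055
mid ['wrist'] [5102] [0.5184 0.0051 1.5541] 0.02
```

View pics/fit0.png

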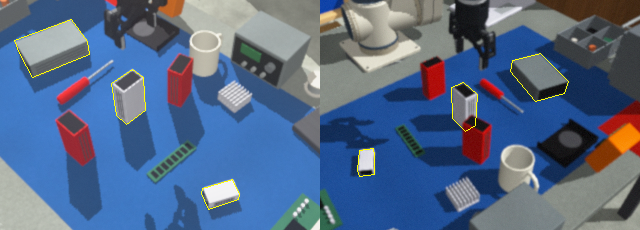

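View pics/fit0w.png

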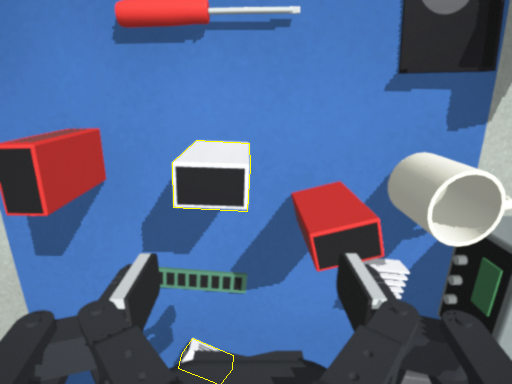

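Mid: (0.518, 0.005), yaw about 89°. The wrist outline fits well. I'll grasp it with the tool tilted −45° about x, then roll it +90° so the broad side faces down.

step_arm:
  targets:
    - [[-8,26,0],[-9,0,0],100]
    - [[-16,52,0],[-18,0,0],100]
    - [[-32,80,-20],[-27,0,0],100]
    - [[-32,104,-40],[-36,0,0],100]
    - [[-32,110,-50],[-45,0,0],100]
    - [[-32,110,-50],[-45,0,0],100]
    - [[-32,110,-50],[-45,0,0],100]

```text
t: 2.08
ee_pos: [0.5183, 0.11, 0.1816]
eef_rot: [0.654, 0.654, -0.27, 0.27]
ft_force: [0.4, -0.7, 0.8]
finger_gap: 0.0855
gripper_force: 0.0
```

step_arm:
  targets:
    - [[0,-30,-32],[0,0,0],100]
    - [[0,-60,-65],[0,0,0],100]
    - [[0,-90,-98],[0,0,0],100]
    - [[0,-116,-126],[0,0,0],100]
    - [[0,-116,-126],[0,0,0],100]
    - [[0,-116,-126],[0,0,0],0]
    - [[0,-116,-126],[0,0,0],0]
    - [[0,-116,-126],[0,0,0],0]
    - [[0,-116,-126],[0,0,0],0]
    - [[0,-116,-126],[0,0,0],0]
    - [[0,-116,-126],[0,0,0],0]

```text
t: 3.45
ee_pos: [0.519, -0.0053, 0.0572]
eef_rot: [0.653, 0.653, -0.27, 0.272]
ft_force: [-2.2, -0.3, 6.7]
finger_gap: 0.0638
gripper_force: 61.4
```

Run:
```python
from h import *
a=save("side","g1"); b=save("wrist","g1w")
cv2.imwrite("pics/g1c.png",np.hstack([cv2.resize(a[100:292,120:376],(512,384)),b])[:,:800,::-1])
```

```text
(no output)
```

View pics/g1c.png

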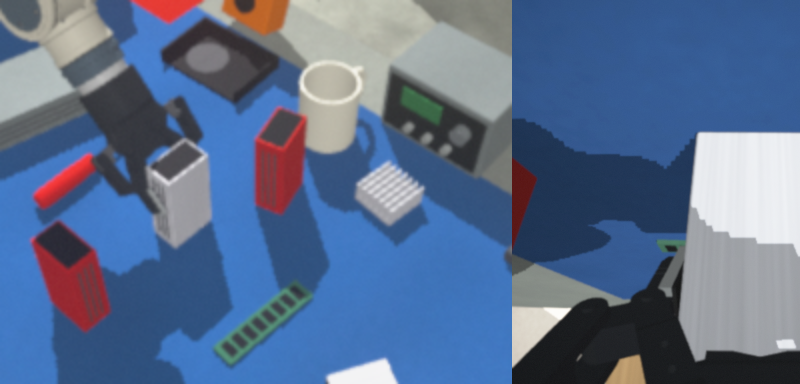

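Gripped at 64 mm with the force good. Next: lift and roll in the air.

step_arm:
  targets:
    - [[0,0,25],[0,0,0],0]
    - [[0,0,50],[0,0,0],0]
    - [[0,0,75],[10,0,0],0]
    - [[0,2,80],[20,0,0],0]
    - [[0,4,80],[30,0,0],0]
    - [[0,6,80],[40,0,0],0]
    - [[0,8,80],[50,0,0],0]
    - [[0,10,75],[60,0,0],0]
    - [[0,10,65],[70,0,0],0]
    - [[0,10,50],[80,0,0],0]
    - [[0,10,30],[90,0,0],0]
    - [[0,10,10],[90,0,0],0]

```text
t: 5.05
ee_pos: [0.5182, 0.0025, 0.0632]
eef_rot: [0.654, 0.652, 0.271, -0.272]
ft_force: [-0.6, 0.2, -4.9]
finger_gap: 0.0634
gripper_force: 66.2
```

Run:
```python
from h import *
from scipy.spatial.transform import Rotation as R
s=readout.state();print(s["ee_pos"],R.from_quat(s["eef_rot"]).as_matrix().round(3),s["ft_force"],s["q"])
a=save("side","g2"); b=save("wrist","g2w")
cv2.imwrite("pics/g2c.png",np.hstack([cv2.resize(a[100:292,120:376],(512,384)),b[:,100:388]])[...,::-1])
```

```text
[0.51824838 0.0024916  0.06321322] [[ 0.003  1.    -0.   ]
 [ 0.705 -0.002  0.709]
 [ 0.709 -0.002 -0.705]] [-0.61270528  0.18882446 -4.86175035] [-0.52946927  0.54093324 -0.26499724  1.23511856  0.65836617  0.8809439 ]
```

View pics/g2c.png

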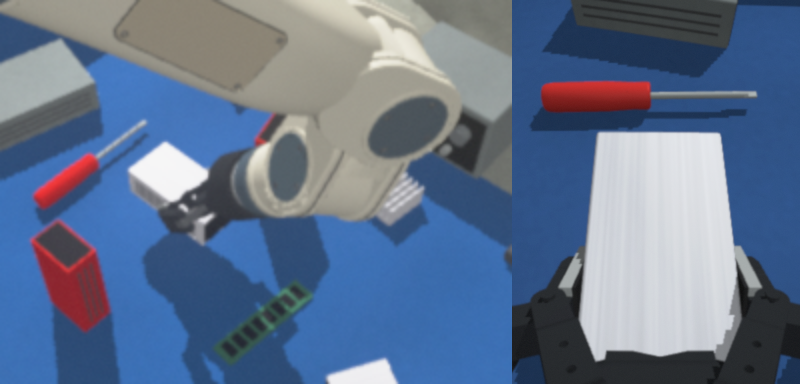

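step_arm:
  targets:
    - [[0,0,-15],[0,0,0],0]
    - [[0,0,-30],[0,0,0],0]
    - [[0,0,-42],[0,0,0],0]
    - [[0,0,-46],[0,0,0],0]
    - [[0,0,-46],[0,0,0],0]
    - [[0,0,-46],[0,0,0],0]

```text
t: 5.9
ee_pos: [0.5182, 0.0039, 0.0196]
eef_rot: [0.653, 0.653, 0.271, -0.27]
ft_force: [0.4, 0.1, -5.3]
finger_gap: 0.0635
gripper_force: 66.3
```

step_arm:
  targets:
    - [[0,0,-4],[0,0,0],0]
    - [[0,0,-7],[0,0,0],0]
    - [[0,0,-8],[0,0,0],0]
    - [[0,0,-8.5],[0,0,0],0]
    - [[0,0,-8.5],[0,0,0],0]

```text
t: 6.52
ee_pos: [0.518, 0.004, 0.0108]
eef_rot: [0.653, 0.653, 0.271, -0.271]
ft_force: [-0.4, 0.1, -4.1]
finger_gap: 0.0638
gripper_force: 66.4
```

step_arm:
  targets:
    - [[0,0,-1],[0,0,0],0]
    - [[0,0,-1.5],[0,0,0],0]
    - [[0,0,-2],[0,0,0],0]
    - [[0,0,-2],[0,0,0],0]

```text
t: 7.02
ee_pos: [0.5181, 0.0042, 0.0104]
eef_rot: [0.653, 0.653, 0.271, -0.27]
ft_force: [-5.9, -1.2, 13.6]
finger_gap: 0.0634
gripper_force: 66.6
```

Contact is gentle at about 18 N. Release and back out.

step_arm:
  targets:
    - [[0,0,0.5],[0,0,0],100]
    - [[0,0,1],[0,0,0],100]
    - [[0,0,1],[0,0,0],100]
    - [[0,0,1],[0,0,0],100]
    - [[0,-20,21],[0,0,0],100]
    - [[0,-50,51],[0,0,0],100]
    - [[0,-80,100],[-5,0,0],100]
    - [[0,-80,140],[-15,0,0],100]
    - [[0,-65,180],[-25,0,0],100]
    - [[0,-45,200],[-35,0,0],100]
    - [[0,-30,200],[-45,0,0],100]
    - [[0,-30,200],[-45,0,0],100]

```text
t: 8.52
ee_pos: [0.5177, -0.0226, 0.21]
eef_rot: [0.705, 0.709, 0.0, 0.001]
ft_force: [-0.1, 0.2, 0.3]
finger_gap: 0.0857
gripper_force: 0.0
```

```bash
cat > f1.py <<'E'
from h import *
np.set_printoptions(precision=4,suppress=True)
s=readout.state(); print(s["t"],s["ee_pos"],s["eef_rot"],s["ft_force"])
vis=[]
V=[]
for c in ["wrist","side"]:
    M=vision.camera_model(c); im=save(c,"m1"+c)
    m=objmask(im,proj(c,np.array([.518,0,.02]),M)); V.append((c,M,m))
    r=fit([V[-1]],(.518,0,1.57),(.124,.064,.04)); print(c,m.sum(),r.x,r.fun)
    v=im.copy(); cv2.polylines(v,[np.round(hull(c,(r.x[0],r.x[1],0,r.x[2]),(.124,.064,.04),M)).astype(np.int32)],True,(255,255,0),1); vis.append(v)
cv2.imwrite("pics/m1.png",np.hstack([vis[0][:,:400],vis[1][:,50:450]])[...,::-1])
E
python3 f1.py
```

```text
8.525 [ 0.5177 -0.0226  0.21  ] [0.705  0.7092 0.0003 0.0013] [-0.0688  0.1905  0.3167]
wrist 7943 [ 0.5176 -0.0013  1.5811] 0.014774878854978978
side 1575 [ 0.5202 -0.0018  1.5586] 0.03191036414565826
```

View pics/m1.png

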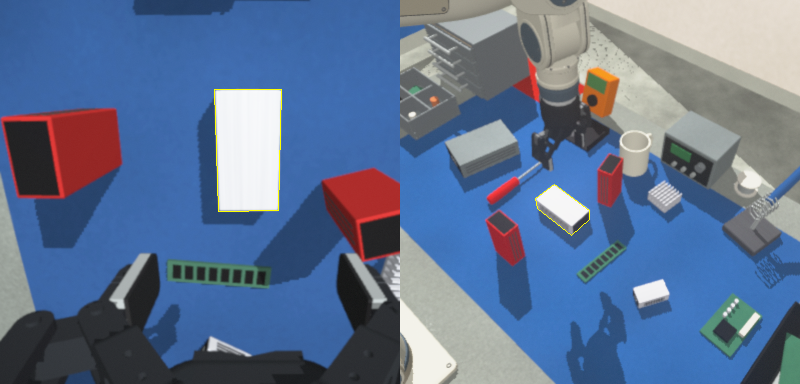

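The mid case lies flat at (0.518, −0.001), released. Before grasping again I'll take a close look at the big case.

step_arm:
  targets:
    - [[0,50,40],[0,0,0],100]
    - [[0,100,80],[0,0,0],100]
    - [[0,160,90],[0,0,0],100]
    - [[0,220,90],[0,0,0],100]
    - [[0,280,90],[0,0,0],100]
    - [[0,330,90],[0,0,0],100]
    - [[0,330,90],[0,0,0],100]
    - [[0,330,90],[0,0,0],100]

```text
t: 9.62
ee_pos: [0.5188, 0.3027, 0.2977]
eef_rot: [0.708, 0.707, -0.001, -0.001]
ft_force: [0.3, 0.3, -0.5]
finger_gap: 0.0856
gripper_force: 0.0
```

```bash
cat > f2.py <<'E'
from h import *
np.set_printoptions(precision=4,suppress=True)
s=readout.state(); print(s["t"],s["ee_pos"],s["eef_rot"])
c="wrist"; M=vision.camera_model(c); im=save(c,"big1")
m=objmask(im,proj(c,np.array([.521,.316,.05]),M))
r=fit([(c,M,m)],(.521,.316,-.26),(.17,.11,.05)); print(m.sum(),r.x,r.fun)
v=im.copy(); cv2.polylines(v,[np.round(hull(c,(r.x[0],r.x[1],0,r.x[2]),(.17,.11,.05),M)).astype(np.int32)],True,(255,255,0),1)
cv2.imwrite("pics/big1v.png",v[...,::-1])
E
python3 f2.py
```

```text
9.625 [0.5188 0.3027 0.2977] [ 0.7077  0.7065 -0.0009 -0.0007]
11972 [ 0.5189  0.3159 -0.2496] 0.014980706616091138
```

View pics/big1v.png

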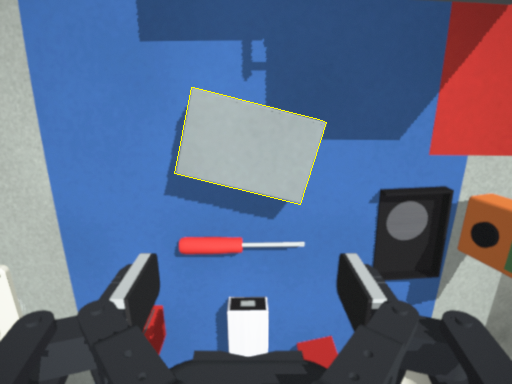

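Big: (0.519, 0.316), yaw −14.3°. Going down on the mid case.

step_arm:
  targets:
    - [[0,-60,-10],[0,0,0],100]
    - [[0,-120,-40],[0,0,0],100]
    - [[0,-180,-70],[0,0,0],100]
    - [[0,-240,-110],[0,0,0],100]
    - [[0,-290,-160],[0,0,0],100]
    - [[0,-305,-200],[0,0,0],100]
    - [[0,-305,-230],[0,0,0],100]
    - [[0,-305,-260],[0,0,0],100]
    - [[0,-305,-285],[0,0,0],100]
    - [[0,-305,-297],[0,0,0],100]
    - [[0,-305,-297],[0,0,0],100]
    - [[0,-305,-297],[0,0,0],100]

```text
t: 11.18
ee_pos: [0.5185, -0.0014, 0.0027]
eef_rot: [0.707, 0.707, 0.0, 0.001]
ft_force: [0.5, -0.7, -0.0]
finger_gap: 0.0854
gripper_force: 0.0
```

step_arm:
  targets:
    - [[0,0,0],[0,0,0],0]
    - [[0,0,0],[0,0,0],0]
    - [[0,0,0],[0,0,0],0]
    - [[0,0,0],[0,0,0],0]
    - [[0,0,0],[0,0,0],0]
    - [[0,0,0],[0,0,0],0]

```text
t: 11.92
ee_pos: [0.5185, -0.0011, 0.0028]
eef_rot: [0.707, 0.707, 0.0, 0.001]
ft_force: [-1.8, 0.4, 6.8]
finger_gap: 0.0634
gripper_force: 66.0
```

step_arm:
  targets:
    - [[0,0,30],[0,0,0],0]
    - [[0,0,75],[0,0,0],0]
    - [[0,20,110],[0,0,8],0]
    - [[0,60,120],[0,0,18],0]
    - [[0,105,120],[0,0,28],0]
    - [[0,150,120],[0,0,38],0]
    - [[0,195,120],[0,0,48],0]
    - [[0,240,120],[0,0,58],0]
    - [[0,285,110],[0,0,68],0]
    - [[0.5,317,100],[0,0,75.7],0]
    - [[0.5,317,90],[0,0,75.7],0]
    - [[0.5,317,80],[0,0,75.7],0]

```text
t: 13.42
ee_pos: [0.518, 0.3156, 0.0809]
eef_rot: [0.125, 0.992, -0.0, -0.0]
ft_force: [-1.0, 0.7, -4.7]
finger_gap: 0.0633
gripper_force: 69.3
```

step_arm:
  targets:
    - [[0,0,-5],[0,0,0],0]
    - [[0,0,-10],[0,0,0],0]
    - [[0,0,-10],[0,0,0],0]

```text
t: 13.8
ee_pos: [0.5185, 0.3154, 0.0717]
eef_rot: [0.125, 0.992, -0.0, -0.0]
ft_force: [0.4, -0.8, -5.0]
finger_gap: 0.0633
gripper_force: 69.2
```

```bash
cat > f3.py <<'E'
from h import *
from scipy.spatial.transform import Rotation as R
np.set_printoptions(precision=4,suppress=True)
s=readout.state(); m=R.from_quat(s["eef_rot"]).as_matrix(); print(s["t"],s["ee_pos"],m,s["ft_force"])
cs=["wrist","side","scene"]; o=[]
for c in cs:
    M=vision.camera_model(c); im=save(c,"pl1"+c)
    x,y,z=s["ee_pos"]; a=np.arctan2(m[1,0],m[0,0])
    for p,S in [((.519,.316,0,-.2496),(.17,.11,.05)),((x,y,z-.0028,a),(.124,.064,.04))]:
        cv2.polylines(im,[np.round(hull(c,p,S,M)).astype(np.int32)],True,(255,255,0),1)
    o.append(im)
b=np.vstack([cv2.resize(o[1][70:214,60:252],(384,288)),cv2.resize(o[2][70:214,240:432],(384,288))])
cv2.imwrite("pics/pl1.png",np.hstack([np.vstack([o[0],np.zeros((192,512,3),np.uint8)])[:,:400],b])[...,::-1])
E
python3 f3.py
```

```text
13.8 [0.5185 0.3154 0.0717] [[-0.9688  0.248  -0.0003]
 [ 0.248   0.9688 -0.0001]
 [ 0.0003 -0.0002 -1.    ]] [ 0.3994 -0.78   -5.0292]
```

View pics/pl1.png

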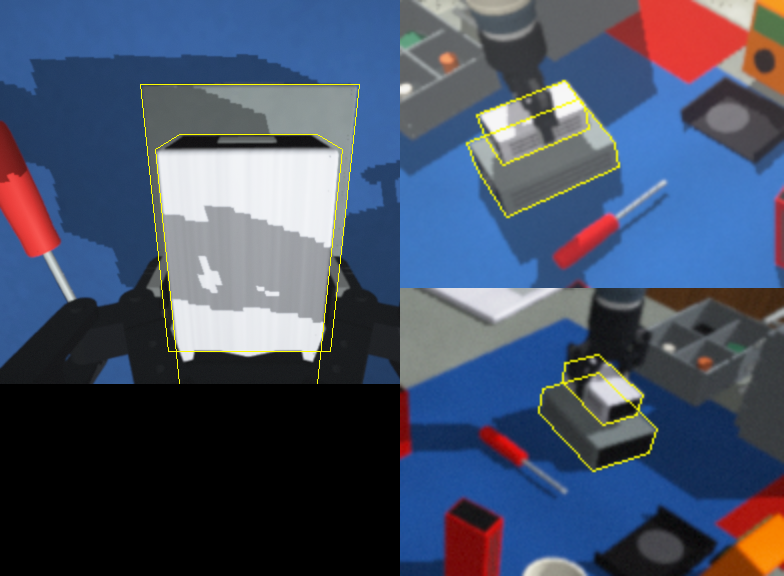

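The predicted outlines of both boxes match all three views. Lower slowly.

step_arm:
  targets:
    - [[0.5,0.5,-6],[0,0,0],0]
    - [[0.5,0.5,-12],[0,0,0],0]
    - [[0.5,0.5,-16],[0,0,0],0]
    - [[0.5,0.5,-17.5],[0,0,0],0]
    - [[0.5,0.5,-18],[0,0,0],0]
    - [[0.5,0.5,-18.5],[0,0,0],0]
    - [[0.5,0.5,-18.5],[0,0,0],0]

```text
t: 14.82
ee_pos: [0.519, 0.3165, 0.0534]
eef_rot: [0.124, 0.992, 0.0, 0.0]
ft_force: [0.4, 0.4, -4.2]
finger_gap: 0.0631
gripper_force: 69.4
```

step_arm:
  targets:
    - [[0,0,-0.5],[0,0,0],0]
    - [[0,0,-1],[0,0,0],0]
    - [[0,0,-1.2],[0,0,0],0]
    - [[0,0,-1.2],[0,0,0],0]

```text
t: 15.32
ee_pos: [0.5191, 0.3165, 0.0528]
eef_rot: [0.124, 0.992, 0.0, 0.0]
ft_force: [-3.5, -2.6, 5.7]
finger_gap: 0.0632
gripper_force: 70.7
```

Contact at about 10 N. Release and rise.

step_arm:
  targets:
    - [[0,0,0],[0,0,0],100]
    - [[0,0,0],[0,0,0],100]
    - [[0,0,0],[0,0,0],100]
    - [[0,0,0],[0,0,0],100]
    - [[0,0,20],[0,0,0],100]
    - [[0,0,60],[0,0,0],100]
    - [[0,0,110],[0,0,0],100]
    - [[0,0,160],[0,0,0],100]
    - [[0,0,210],[0,0,0],100]
    - [[0,0,230],[0,0,0],100]
    - [[0,0,230],[0,0,0],100]
    - [[0,0,230],[0,0,0],100]

```text
t: 16.82
ee_pos: [0.5187, 0.3164, 0.2807]
eef_rot: [0.124, 0.992, -0.0, -0.001]
ft_force: [0.1, 0.1, -0.9]
finger_gap: 0.0852
gripper_force: 0.0
```

```bash
cat > f4.py <<'E'
from h import *
np.set_printoptions(precision=4,suppress=True)
s=readout.state(); print(s["t"],s["ee_pos"],s["q"])
c="wrist"; M=vision.camera_model(c); im=save(c,"st1")
hsv=cv2.cvtColor(im,cv2.COLOR_RGB2HSV)
ctr=proj(c,np.array([.519,.3165,.09]),M)
def rect(z,thr,n):
    pass
m=objmask(im,ctr); r=fit([(c,M,m)],(.519,.316,-.25),(.17,.11,.05)); print("union/big",m.sum(),r.x,r.fun)
w=((hsv[...,2]>hsv[...,2][m].mean()+25)&m).astype(np.uint8)
r2=fit([(c,M,w>0)],(.519,.3165,-.25),(.124,.064,.04),.05); print("mid",w.sum(),r2.x,r2.fun)
v=im.copy()
for p,S in [((r.x[0],r.x[1],0,r.x[2]),(.17,.11,.05)),((r2.x[0],r2.x[1],.05,r2.x[2]),(.124,.064,.04))]:
    cv2.polylines(v,[np.round(hull(c,p,S,M)).astype(np.int32)],True,(255,255,0),1)
cv2.imwrite("pics/st1v.png",v[...,::-1])
E
python3 f4.py
```

```text
16.825 [0.5187 0.3164 0.2807] [ 0.4096  0.3549  0.2847  1.5024 -0.      0.6592]
union/big 12540 [ 0.5185  0.3161 -0.244 ] 0.014427557306814274
mid 6290 [ 0.5218  0.3162 -0.2481] 0.06393403784407245
```

View pics/st1v.png

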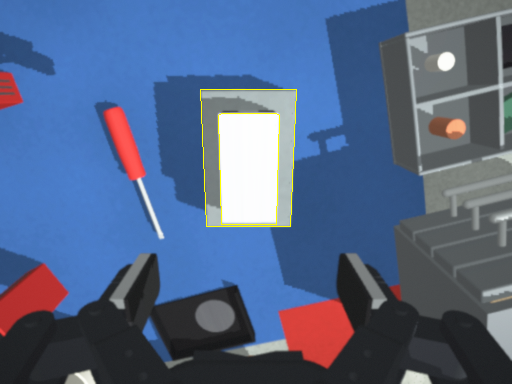

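The mid case is centred and parallel on the big one. Its offset is within about 1 mm in y; the dark end face is missed by the mask, which shifts the x reading. Now to the small case.

step_arm:
  targets:
    - [[0,-40,10],[0,0,0],100]
    - [[-5,-95,10],[0,0,0],100]
    - [[-8,-150,0],[0,0,0],100]
    - [[-10,-205,0],[0,0,-3],100]
    - [[-13,-260,0],[0,0,-5],100]
    - [[-16,-315,0],[0,0,-8],100]
    - [[-20,-370,0],[0,0,-10],100]
    - [[-22,-425,0],[0,0,-12],100]
    - [[-25,-480,0],[0,0,-14],100]
    - [[-28,-535,-10],[0,0,-16],100]
    - [[-31,-590,-30],[0,0,-16],100]
    - [[-31,-620,-40],[0,0,-16],100]

```text
t: 18.38
ee_pos: [0.4868, -0.3057, 0.2394]
eef_rot: [0.262, 0.965, 0.001, -0.002]
ft_force: [-0.2, 0.5, 1.2]
finger_gap: 0.0853
gripper_force: 0.0
```

step_arm:
  targets:
    - [[0,0,0],[0,0,0],100]
    - [[0,0,0],[0,0,0],100]

```text
t: 18.62
ee_pos: [0.4878, -0.3028, 0.2415]
eef_rot: [0.261, 0.965, 0.0, -0.001]
ft_force: [0.6, 0.3, 0.4]
finger_gap: 0.0853
gripper_force: 0.0
```

```bash
cat > f5.py <<'E'
from h import *
from scipy.spatial.transform import Rotation as R
np.set_printoptions(precision=4,suppress=True)
s=readout.state(); m=R.from_quat(s["eef_rot"]).as_matrix(); print(s["t"],s["ee_pos"],np.degrees(np.arctan2(m[1,0],m[0,0])))
c="wrist"; M=vision.camera_model(c); im=save(c,"sm1")
k=objmask(im,proj(c,np.array([.488,-.304,.026]),M)); r=fit([(c,M,k)],(.488,-.304,-.53),(.07,.038,.026)); print(k.sum(),r.x,np.degrees(r.x[2]),r.fun)
E
python3 f5.py
```

```text
18.625 [ 0.4878 -0.3028  0.2415] 149.69761565633337
2125 [ 0.4865 -0.3022 -0.531 ] -30.421480953432766 0.043225836216839675
```

step_arm:
  targets:
    - [[-1.3,0.6,-50],[0,0,0],80]
    - [[-1.3,0.6,-105],[0,0,0],80]
    - [[-1.3,0.6,-155],[0,0,0],80]
    - [[-1.3,0.6,-195],[0,0,0],80]
    - [[-1.3,0.6,-220],[0,0,0],80]
    - [[-1.3,0.6,-234],[0,0,0],80]
    - [[-1.3,0.6,-239],[0,0,0],80]
    - [[-1.3,0.6,-239],[0,0,0],80]
    - [[-1.3,0.6,-239],[0,0,0],80]

```text
t: 19.8
ee_pos: [0.4872, -0.3032, 0.0041]
eef_rot: [0.261, 0.965, -0.0, 0.001]
ft_force: [0.9, -0.7, -0.0]
finger_gap: 0.0683
gripper_force: 0.0
```

step_arm:
  targets:
    - [[0,0,0],[0,0,0],0]
    - [[0,0,0],[0,0,0],0]
    - [[0,0,0],[0,0,0],0]
    - [[0,0,0],[0,0,0],0]
    - [[0,0,0],[0,0,0],0]
    - [[0,0,0],[0,0,0],0]
    - [[0,0,0],[0,0,0],0]

```text
t: 20.68
ee_pos: [0.4869, -0.3032, 0.0038]
eef_rot: [0.261, 0.965, -0.0, 0.001]
ft_force: [-0.2, 0.7, 5.9]
finger_gap: 0.0368
gripper_force: 61.2
```

step_arm:
  targets:
    - [[0,0,30],[0,0,0],0]
    - [[0,0,80],[0,0,0],0]
    - [[0,20,130],[0,0,0],0]
    - [[2,60,180],[0,0,2],0]
    - [[5,115,200],[0,0,4],0]
    - [[8,170,200],[0,0,6],0]
    - [[12,225,200],[0,0,8],0]
    - [[15,280,200],[0,0,10],0]
    - [[18,335,200],[0,0,12],0]
    - [[22,390,200],[0,0,14],0]
    - [[26,445,200],[0,0,16],0]
    - [[30,500,200],[0,0,16],0]

```text
t: 22.18
ee_pos: [0.5164, 0.1989, 0.203]
eef_rot: [0.124, 0.992, -0.0, -0.0]
ft_force: [1.9, 0.5, -1.1]
finger_gap: 0.0366
gripper_force: 60.7
```

step_arm:
  targets:
    - [[2.5,50,-10],[0,0,0],0]
    - [[2.5,95,-25],[0,0,0],0]
    - [[2.5,119,-50],[0,0,0],0]
    - [[2.5,119,-75],[0,0,0],0]
    - [[2.5,119,-85],[0,0,0],0]
    - [[2.5,119,-85],[0,0,0],0]
    - [[2.5,119,-85],[0,0,0],0]

```text
t: 23.05
ee_pos: [0.5198, 0.3159, 0.1192]
eef_rot: [0.125, 0.992, 0.0, 0.001]
ft_force: [0.1, -0.0, -2.4]
finger_gap: 0.0365
gripper_force: 60.6
```

```bash
cat > f6.py <<'E'
from h import *
from scipy.spatial.transform import Rotation as R
np.set_printoptions(precision=4,suppress=True)
s=readout.state(); m=R.from_quat(s["eef_rot"]).as_matrix(); p=s["ee_pos"]; print(s["t"],p,np.degrees(np.arctan2(m[1,0],m[0,0])),s["ft_force"],s["finger_gap"])
c="wrist"; M=vision.camera_model(c); im=save(c,"pl2")
# edges in the strip ahead: expected corners of small top & mid top in px
for n,q,S in [("small",(p[0],p[1],p[2]-.0038,np.arctan2(m[1,0],m[0,0])),(.07,.038,.026)),("mid",(.519,.3163,.05,-.248),(.124,.064,.04))]:
    print(n,hull(c,q,S,M).round(0).tolist())
E
python3 f6.py
```

```text
23.05 [0.5198 0.3159 0.1192] 165.66478661529828 [ 0.0904 -0.0023 -2.3615] 0.03654372846207404
small [[294.0, 208.0], [287.0, 342.0], [209.0, 342.0], [202.0, 208.0], [210.0, 189.0], [287.0, 189.0]]
mid [[307.0, 126.0], [296.0, 315.0], [201.0, 315.0], [189.0, 126.0], [200.0, 120.0], [296.0, 120.0]]
```

step_arm:
  targets:
    - [[0,0,-8],[0,0,0],0]
    - [[0,0,-16],[0,0,0],0]
    - [[0,0,-22],[0,0,0],0]
    - [[0,0,-24],[0,0,0],0]
    - [[0,0,-24.5],[0,0,0],0]
    - [[0,0,-25],[0,0,0],0]
    - [[0,0,-25],[0,0,0],0]

```text
t: 23.98
ee_pos: [0.5191, 0.3161, 0.0938]
eef_rot: [0.124, 0.992, 0.0, 0.0]
ft_force: [-3.0, -1.9, 6.1]
finger_gap: 0.0368
gripper_force: 61.7
```

step_arm:
  targets:
    - [[0,0,0],[0,0,0],80]
    - [[0,0,0],[0,0,0],80]
    - [[0,0,0],[0,0,0],80]
    - [[0,0,0],[0,0,0],80]
    - [[0,0,15],[0,0,0],80]
    - [[0,0,50],[0,0,0],80]
    - [[0,0,90],[0,0,0],80]
    - [[0,0,140],[0,0,0],80]
    - [[0,0,180],[0,0,0],80]
    - [[0,0,190],[0,0,0],80]
    - [[0,0,190],[0,0,0],80]
    - [[0,0,190],[0,0,0],80]

```text
t: 25.48
ee_pos: [0.5188, 0.3159, 0.2818]
eef_rot: [0.124, 0.992, -0.001, -0.001]
ft_force: [0.0, 0.2, -0.3]
finger_gap: 0.0685
gripper_force: 0.0
```

```bash
cat > f7.py <<'E'
from h import *
np.set_printoptions(precision=4,suppress=True)
s=readout.state(); print(s["t"],s["ee_pos"],s["ft_force"])
c="wrist"; M=vision.camera_model(c); im=save(c,"fin")
m=objmask(im,proj(c,np.array([.519,.316,.11]),M)); r=fit([(c,M,m)],(.519,.316,-.25),(.17,.11,.05)); print("big",m.sum(),r.x,r.fun)
for n in ("small_case_center","mid_case_center","big_case"):
    z={"s":.103,"m":.07,"b":0}[n[0]]
    for cam in ("wrist","side","scene"):
        if cam!="wrist" and n[0]=="s": vision.capture(cam)
        print(n,cam,[(round(q["score"],2),at(cam,q["uv"],z)[:2]) for q in nets.spot_point(n,cam)[:2]])
g=cv2.cvtColor(im,cv2.COLOR_RGB2GRAY).astype(int)
S=hull(c,(.519,.316,.09,-.248),(.07,.038,.026),M).round(0);print("small pred",S.tolist(),"mid pred",hull(c,(.519,.316,.05,-.248),(.124,.064,.04),M).round(0).tolist())
r0=int(S[:,1].mean()); c0=int(S[:,0].mean())
print("row",r0,g[r0,c0-70:c0+70:2].tolist()); print("col",c0,g[60:260:3,c0].tolist())
E
python3 f7.py
```

```text
25.475 [0.5188 0.3159 0.2818] [ 0.0404  0.2067 -0.329 ]
big 12474 [ 0.5184  0.3162 -0.243 ] 0.015539773709708353
small_case_center wrist [(0.96, array([0.5174, 0.3142]))]
small_case_center side [(0.64, array([0.5184, 0.3175]))]
small_case_center scene [(0.68, array([0.5187, 0.3128]))]
mid_case_center wrist [(0.83, array([ 0.6358, -0.0486]))]
mid_case_center side [(0.9, array([0.5256, 0.3194])), (0.86, array([0.3588, 0.004 ]))]
mid_case_center scene [(0.97, array([ 0.6477, -0.058 ])), (0.84, array([0.36  , 0.0162]))]
big_case wrist []
big_case side [(0.61, array([0.5148, 0.318 ]))]
big_case scene [(0.56, array([0.5269, 0.3047]))]
small pred [[268.0, 141.0], [266.0, 208.0], [230.0, 208.0], [229.0, 141.0], [231.0, 138.0], [266.0, 138.0]] mid pred [[279.0, 112.0], [276.0, 222.0], [221.0, 222.0], [218.0, 112.0], [221.0, 110.0], [276.0, 110.0]]
row 162 [78, 78, 79, 78, 78, 79, 79, 77, 79, 80, 79, 80, 79, 107, 127, 128, 129, 129, 127, 126, 127, 174, 205, 205, 204, 197, 214, 253, 253, 253, 253, 253, 253, 254, 253, 253, 253, 254, 254, 254, 254, 254, 254, 254, 255, 254, 254, 254, 254, 254, 238, 191, 190, 190, 190, 190, 190, 180, 92, 82, 81, 81, 81, 80, 81, 82, 81, 82, 81, 80]
col 248 [119, 120, 122, 121, 124, 87, 82, 82, 82, 83, 150, 187, 189, 190, 126, 125, 127, 126, 252, 254, 254, 254, 254, 254, 221, 206, 128, 228, 253, 253, 253, 253, 253, 253, 253, 253, 253, 253, 253, 254, 254, 254, 254, 254, 254, 254, 254, 254, 254, 251, 254, 254, 254, 254, 223, 170, 123, 122, 123, 123, 123, 122, 122, 123, 122, 123, 122]
```

```bash
python3 -c "
from workcell import env; print(env.sign_off())"
```

```text
the job is handed in; nothing more can be done
None
```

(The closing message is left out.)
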